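# Close a two-part plaster mould on its dowels and hold it pressed shut

### The job

Close the blue-marked plaster mould: lift its upper half off the drying rack and lower it onto the lower half on the grey board, pouring gates and blue marks at the same end, until the three dowels are home in their sockets and the faces meet flush. Never ram or drop it, leave the lower half where it lies, and do not disturb the red-marked half or the other things. Finish still holding it, pressed down firmly with about two kilos of push (one to five will do), so that I can put the bands round.

Things in the scene. Friction and masses are not known exactly. Their poses are not given: they have to be found in the camera images.
- upper_half: Upper half: loose white plaster block 150 (x) x 64 (y) x 38 mm, 0.4 kg, face down on the rack's battens. Origin: centre of its underside (parting face); z up, +x to the gate end. Blue mark 9 mm wide on its back, from the gate end 40 mm inwards at y = +21 mm. Underside: three round sockets, 16 mm wide, 13 deep, at (x, y) = (-58, 18), (-58, -18), (50, 18) mm. Grip it across its width.
- lower_half: Lower half: loose white block 150 (x) x 64 (y) x 38 mm, 0.4 kg, on the grey board, face up. Origin: centre of its underside; z up, +x to the gate end (25 mm half funnel; blue mark on that wall at y = +21). Three cream dowels at (-58, 18), (-58, -18), (50, 18) mm, 10 mm high, 14 mm wide for 3 mm, then tapering to 6. Closed: upper origin 38 mm above this origin, all axes coincide.
- upper_gate (a point): Point on the upper half: middle of the gate-end edge of its parting face, 75 mm along +x from its origin.
- upper_tail (a point): Point on the upper half: middle of the other end's edge of its parting face, 75 mm along -x from its origin.
- lower_gate (a point): Point on the lower half: middle of the gate-end edge of its parting face, 75 mm along +x from and 38 mm above its origin.
- lower_tail (a point): Point on the lower half: middle of the other end's edge of its parting face, 75 mm along -x from and 38 mm above its origin.
- other_half: Bystander: upper half of another mould, yellower plaster block 120 (x) x 64 (y) x 38 mm (z) with a red mark, lying on the drying rack beside the blue-marked half; it may be on either side. Origin at the centre of its underside.
- rack: Drying rack, fixed: two wooden battens 18 mm wide and 400 mm long along its y, at x = -42 and +42 mm, on low cross pieces. Origin on the table under its middle; the tops of the battens are 22 mm above the table.
- ware_board: Grey ware board, fixed on the table, 264 (x) x 244 (y) x 18 mm (z). Origin at the centre of its underside, z = 0.
- brush: Bystander: dusting brush lying on the table beyond the work, about 200 mm long, 20 mm high. Origin under it, near its middle.
- modelling_tool: Bystander: wooden modelling tool lying on the table left of the board, 185 mm long, 12 mm high. Origin under it, near its middle.
- kidney: Bystander: flat orange kidney scraper, 96 x 60 x 6 mm, lying on the table. Origin under it, near its middle.
- bisque_mug: Bystander: unglazed pinkish mug, 80 mm across, 92 mm high. Origin at the centre of its foot.
- water_bottle: Bystander: dark grey water bottle, 72 mm across, 210 mm high. Origin at the centre of its foot.
- stain_jar: Bystander: small blue jar with a white lid, 60 mm across, 75 mm high. Origin at the centre of its foot.
Not all that is in view belongs to the job. Leave any orange look-alike of the upper_half alone. What is shaped like the lower_half but yellow is not meant.

How it is judged (in metres and radians):
On the way:
1. the upper half is lifted clear of the drying rack, held in the fingers (z of upper_half in the frame of rack above 0.06 m and contact force between the fingers and upper_half above 3 N and contact force between upper_half and rack below 0.1 N), for 0.1 s.
At the end, for the whole second after the job is handed in: Upper half on the lower half the right way round: gate and tail edges within 3 mm, gap under 1.5 mm, flat within 0.03 rad, at rest, lower half within 30 mm of its place; fingers still on the upper half, force between the halves 10 to 70 N (upper half's own weight is about 4 N) (distance between upper_gate and lower_gate below 0.003 m and distance between upper_tail and lower_tail below 0.003 m and z of each of upper_gate, upper_tail in the frame of lower_half below 0.0395 m and angle between the z axis of upper_half and the z axis of lower_half, either way round below 0.03 rad and angle between lower_half's own z axis and vertical below 0.03 rad and distance of lower_half from where it was at the start of the episode below 0.03 m and contact force between the fingers and upper_half above 5 N and contact force between upper_half and lower_half between 10 and 70 N and linear speed of each of upper_half, lower_half below 0.01 m/s); the arm keeps its last pose, push and grip.
It fails at once if the upper half is rammed or dropped onto the lower half (over 90 N between them) (contact force between upper_half and lower_half above 90 N).
It fails at once if the lower half is pushed more than 40 mm from its place (distance of lower_half from where it was at the start of the episode above 0.04 m).
It fails at once if the red-marked half is moved more than 25 mm (distance of other_half from where it was at the start of the episode above 0.025 m).
It fails at once if another bystander is moved more than 30 mm (distance of any of brush, modelling_tool, kidney, bisque_mug, water_bottle, stain_jar from where it was at the start of the episode above 0.03 m).
It also fails if it takes over 38 s, if anything falls off the work surface, if the arm or the gripper's body presses on something with over 40 N, if the wrist force passes 120 N, or if a joint passes its speed limit or range.

### The arm

A 6-joint arm with a two-finger parallel gripper is mounted at the origin on the work surface. World frame = base frame: x ahead of the robot, y to its left, z up, the work surface at z = 0. Lengths are in mm, angles in rad, forces in N, time in s.
With the tool pointing down it reaches from about 350 to 975 mm from the base axis. Payload 17.4 kg.
Tool frame: the origin (TCP) lies on the centre line of the jaws, within the pads' length; the fingertips stand 17 mm ahead of it and the grasp point (between the pads) lies 2 mm behind it; x points along the fingers, z is the direction in which the jaws open and shut, and the axes are right-handed (so a half turn about x gives the same grasp; the last joint's range is limited). The gripper opens to 85 mm and grips with 20 to 120 N. Pads are 22 mm wide; open, the fingers measure 114 mm over their backs; the gripper's body (76 mm by 85 mm) begins 54 mm behind the grasp point. The pads swing forward as they close: fully open they stand 13 mm farther back than shut.
Start: joints at [-1.17, 0.116, 1.442, -0, 1.584, -0.038], TCP at [286.768, -611.062, 209.303] pointing down, gripper open.
Joint ranges: [-2.83, 2.83], [-0.83, 2.19], [0.07, 2.5], [-1.14, 4.28], [0.01, 3], [-2.97, 2.97]. Speed limits (rad/s): [1.89, 1.89, 2.22, 3.14, 3.14, 3.14].

### API

Orientations are given as [roll, pitch, yaw] about the fixed x, y, z axes, in that order (R = Rz(yaw) Ry(pitch) Rx(roll)).
In Python, from workcell import bot gives the robot as it stands.
- The arm moves only by the tool move_arm, never from a script. Its argument "deltas" is text: rows parted by semicolons, each of 7 numbers parted by spaces: the turn, a rotation vector about the tool's x, y, z in degrees, then the shift along the tool's x, y, z in m, then the opening, from 0 (shut) to 1 (fully open). In form: rx ry rz x y z jaw; .... A call has 1 to 5 rows; each row is the pose to reach, as a shift and turn from the pose commanded when the call began, along the tool's axes at that moment; what a row does not reach only later rows make up. A row lasts 1/10 s, in which the tool goes at most 50 mm and 8.59 degrees, less where a joint would pass 70% of its speed; a pose out of reach is approached as far as the arm can. A call with a gripper value outside its range is refused whole. The fingers move at their own pace and stop on an object; "squeeze" is the grip in N (left out, the last holds). Time passes only in rows, so rows that repeat a pose let the fingers close. It gives the time, the measured TCP pose, the force and the opening at its end, in the units of the state.
- bot.get_obs(): the state, without advancing time (a new reading comes with each control period).
- bot.camera(name): name is "scene" or "side" or "wrist"; returns (picture, depth): 384x512x3 uint8, blue, green, red; 384x512 float32, mm along the optical axis (not along the pixel's ray), 0 where there is no reading.
- bot.camera_params(name): a dict with "fx", "fy", "cx", "cy" (pixels), "rvec" (rotation vector, rad) and "tvec" (3), from world to camera coordinates, as OpenCV has them. Camera axes: x right, y down, z forward; pixel columns grow to the right and rows downward; lengths in mm; the calibration is good to about 2 mm. A picture is of the moment at which its call begins: read the wrist's pose just before it. camera_params takes no time and is no camera call; for the wrist camera it gives the pose at the moment of the call.
- bot.job_done(): hands the job in, once; it reports no verdict.
Trained networks look in the newest picture that a camera, given by its name, has taken for a name from the list of things; names that differ only in an ending like _2 or _b are one class to them, and where a whole thing is asked for, a point or a joint stands for the part that bears it (a point fixed in the world has none). Each returns a list of dicts, best first, with "conf" (0 to 1); they miss things now and then, are a little off and sometimes report something else, mostly with a low value. They report only what shows in the picture. A call takes as long as a camera call. They do not tell look-alikes from the thing itself.
- bot.look_for(camera, label): "rect" ([centre column, centre row, width, height] in pixels, round what is visible of it).
- bot.trace(camera, label): "pixels" (384x512 bool, what is visible of it) and "rect" ([centre column, centre row, width, height] in pixels, round what is visible of it).
The state is a dict: "time_s": time; "qpos": joint angles; "joint_velocities": joint speeds; "joint_efforts": joint torques, N m; "position": TCP position; "ee_rot": TCP orientation; "ft_force": force on the tool from outside, world axes, zero at the start; "torque": the same for the moment, N m; "grip_width": opening from 0.0 (shut) to 1.0 (fully open).
Only numpy, scipy, OpenCV 4.12 (cv2) and the standard library are available. Lean on these libraries where they do the work, as an engineer would, in place of code of your own. Each camera call takes 0.05 s, during which the arm holds its last target. There are 200 camera calls.

## Working session

There is one attempt and no reset: what is moved stays moved. The work goes in short steps, Python scripts to look and compute and a tool call to move; the robot and the scene stay as the last step left them, time stands still between calls to the robot, and variables do not carry over. Pictures are saved under pics/ and viewed, about 8 in all and at most 12, crops included, and the job is handed in when it is done.

Besides the shell and the picture viewer there is one more tool, called after "Call:" by a JSON object that holds its "api" and its "payload". move_arm: Moves the arm, as the interface text tells. Its arguments: {"type":"object","properties":{"deltas":{"type":"string"},"squeeze":{"type":"number"}},"required":["deltas"]}

```bash
mkdir -p pics; ls; cat > h.py <<'E'
import numpy as np, cv2
from scipy.spatial.transform import Rotation as R
from workcell import bot
def cloud(name,depth):
    p=bot.camera_params(name); v,u=np.mgrid[:384,:512]
    c=np.dstack([(u-p["cx"])/p["fx"]*depth,(v-p["cy"])/p["fy"]*depth,depth])
    Rm=cv2.Rodrigues(np.array(p["rvec"],float))[0]
    return (c-np.array(p["tvec"],float).ravel())@Rm
E
python3 - <<'E'
from h import *
o=bot.get_obs(); print(o)
ims=[]
for n in("scene","side"):
    im,d=bot.camera(n); np.savez(f"{n}.npz",im=im,d=d,w=cloud(n,d)); cv2.imwrite(f"pics/{n}0.png",im)
    p=bot.camera_params(n); print(n,-cv2.Rodrigues(np.array(p["rvec"],float))[0].T@np.array(p["tvec"],float).ravel())
    w=cloud(n,d)
    for l in("upper_half","lower_half","other_half","rack","ware_board"):
        for t in bot.trace(n,l)[:3]:
            m=t["pixels"]&(d>0); 
            if m.sum(): print(n,l,round(t["conf"],2),np.round(t["rect"]),np.round(np.median(w[m],0)), np.round(np.percentile(w[m],95,axis=0)))
E
```

```text
pics
{'time_s': 0.0, 'qpos': array([-1.16980538e+00,  1.16457145e-01,  1.44229664e+00,  3.08974457e-05,
        1.58400468e+00, -3.77890322e-02]), 'joint_velocities': array([ 0.00089991,  0.00020748, -0.00062498, -0.00103978,  0.00013713,
        0.00051392]), 'joint_efforts': array([ 2.85400201e-03, -7.31992650e+01, -6.32482338e+01,  1.26118844e-04,
        6.30182869e-03, -7.96730114e-05]), 'position': array([ 286.68082968, -610.8411045 ,  208.56215667]), 'ee_rot': array([3.07730887, 1.5696301 , 1.94529291]), 'ft_force': array([0.71281491, 0.56139315, 0.60824002]), 'torque': array([ 0.0491189 ,  0.02087111, -0.00105595]), 'grip_width': 1.0028892805636853}
scene [1096.13494101  598.43561532  962.6183422 ]
scene upper_half 0.87 [249. 127.  28.  37.] [ 317. -301.   37.] [ 356. -245.   41.]
scene upper_half 0.7 [348. 338.  29.  39.] [687. 421.  73.] [704. 443.  78.]
scene upper_half 0.55 [211. 151.  50.  35.] [ 518. -289.   58.] [ 580. -253.   62.]
scene lower_half 0.97 [418. 215.  54.  46.] [249. 328.  37.] [311. 358.  42.]
scene lower_half 0.57 [327. 244.  52.  53.] [515. 225.  55.] 
[... 379 characters left out ...]
e upper_half 0.58 [334. 186.  18.  21.] [ 340. -261.   34.] [ 360. -248.   38.]
side upper_half 0.28 [241. 161.  20.  17.] [ 728. -335.    4.] [ 766. -307.    7.]
side lower_half 0.71 [209. 253.  61.  50.] [496. 227.  53.] [542. 288.  58.]
side lower_half 0.59 [290. 329.  80.  61.] [229. 337.  36.] [304. 359.  40.]
side lower_half 0.28 [292. 166.  41.  30.] [ 500. -285.   55.] [ 576. -253.   60.]
side other_half 0.85 [265. 195.  46.  29.] [499. -68.  57.] [559. -57.  61.]
side rack 0.87 [272. 194.  99.  64.] [505. -47.  12.] [577.  -1.  23.]
side ware_board 0.74 [209. 252.  64.  47.] [497. 227.  53.] [542. 288.  58.]
side ware_board 0.6 [212. 265. 141.  92.] [448. 253.  17.] [612. 332.  20.]
```

```bash
python3 - <<'E'
import numpy as np,cv2
a=np.load("scene.npz")["im"];b=np.load("side.npz")["im"]
A=cv2.resize(a[90:310,150:470],None,fx=2.5,fy=2.5,interpolation=cv2.INTER_CUBIC)
cv2.imwrite("pics/A.png",A)
B=cv2.resize(b[130:350,130:450],None,fx=2.5,fy=2.5,interpolation=cv2.INTER_CUBIC)
cv2.imwrite("pics/B.png",B)
E
```

```text
(no output)
```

View pics/A.png

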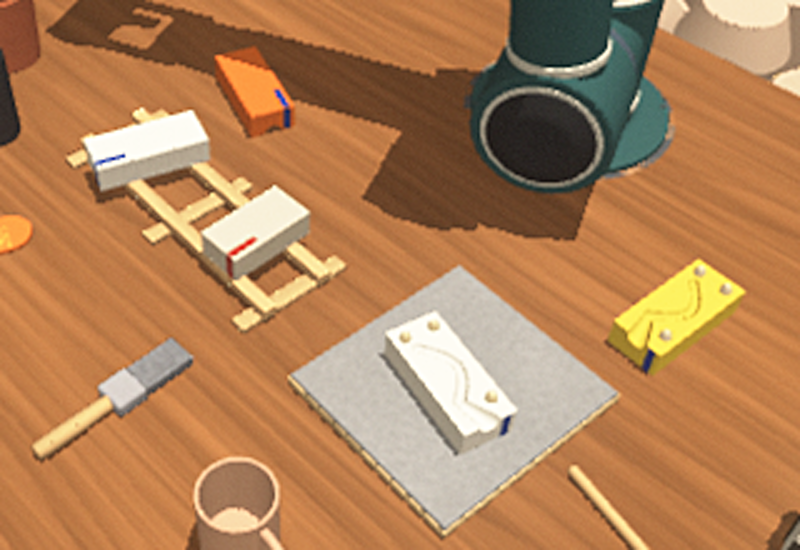

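View pics/B.png

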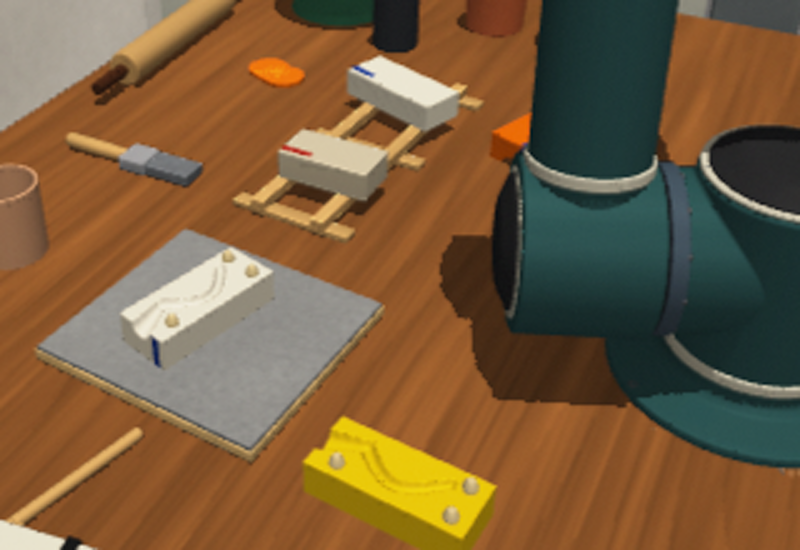

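The white block with the blue mark on the rack (scene ~(211,151)) is the upper half. The white lower half is on the board at ~(327,244), and the orange and yellow ones are decoys. Next I'll fit rough poses.

```bash
cat >> h.py <<'E'
def fit(w,c,zr,rad=110,sel=None):
    m=(np.hypot(w[...,0]-c[0],w[...,1]-c[1])<rad)&(w[...,2]>zr[0])&(w[...,2]<zr[1])
    if sel is not None: m&=sel
    P=w[m]; r=cv2.minAreaRect(P[:,:2].astype(np.float32))
    return m,r,np.median(P[:,2])
def blue(im):
    h=cv2.cvtColor(im,cv2.COLOR_BGR2HSV); return (h[...,0]>105)&(h[...,0]<135)&(h[...,1]>110)
def toolmove(target,ypr=None):
    o=bot.get_obs(); Rm=R.from_euler('xyz',o["ee_rot"]); print("shift tool m",np.round(Rm.inv().apply(np.array(target)-o["position"])/1000,4)); print(np.round(Rm.as_matrix(),3))
E
python3 - <<'E'
from h import *
for n in("scene","side"):
    D=np.load(n+".npz"); w=D["w"];im=D["im"]
    for nm,c in(("U",(530,-287)),("L",(515,228))):
        m,r,z=fit(w,c,(50,68),95); b=blue(im)&(np.hypot(w[...,0]-c[0],w[...,1]-c[1])<100)&(w[...,2]>20)
        print(n,nm,r,z,"blue",np.median(w[b],0),b.sum())
toolmove((530,-287,209))
E
```

```text
scene U ((510.46612548828125, -299.0537109375), (71.9850082397461, 151.08856201171875), 68.65335845947266) 59.44649081415379 blue [ 565.36698486 -297.34100928   60.86762343] 10
scene L ((506.1720886230469, 213.7176055908203), (152.54904174804688, 66.32899475097656), 75.00252532958984) 56.1587876346766 blue [503.29332553 291.82221204  30.54190005] 9
side U ((509.47637939453125, -301.7707824707031), (70.57376098632812, 152.20602416992188), 69.87254333496094) 58.12971041837476 blue [ 569.82712548 -300.00853648   58.7772626 ] 6
side L ((505.6390075683594, 212.5926971435547), (152.62359619140625, 67.4620361328125), 74.73176574707031) 55.27650890605719 blue [506.63817786 289.95661023  40.35265991] 11
shift tool m [ 3.000e-04  3.578e-01 -1.900e-01]
[[ 0.     0.905  0.425]
 [ 0.     0.425 -0.905]
 [-1.     0.     0.   ]]
```

```bash
python3 - <<'E'
from h import *
w=np.vstack([np.load(n+".npz")["w"].reshape(-1,3) for n in("scene","side")])
g=w[(w[:,2]>85)&(w[:,2]<400)&(w[:,0]>150)&(w[:,0]<1000)&(abs(w[:,1])<800)]
H={}
for p in g: H.setdefault((int(p[0]//50*50),int(p[1]//50*50)),[]).append(p[2])
print({k:(len(v),int(max(v))) for k,v in sorted(H.items()) if len(v)>5})
toolmove((510,-300,209))
E
```

```text
{(150, -50): (12, 182), (150, 0): (10, 192), (150, 50): (526, 399), (150, 100): (2774, 399), (150, 150): (1042, 199), (200, -600): (8, 347), (200, -550): (12, 325), (200, 0): (672, 399), (200, 50): (2529, 399), (200, 100): (1461, 345), (200, 150): (139, 202), (250, -700): (11, 341), (250, -650): (51, 345), (250, -600): (365, 382), (250, -550): (87, 349), (250, 0): (127, 184), (250, 50): (79, 174), (300, -700): (133, 347), (300, -650): (172, 379), (300, -600): (76, 385), (300, 500): (24, 118), (300, 550): (395, 121), (300, 600): (67, 120), (350, 500): (37, 119), (350, 550): (1173, 123), (350, 600): (626, 122), (400, -700): (12, 119), (400, 550): (1004, 122), (400, 600): (1160, 123), (400, 650): (108, 120), (450, -750): (36, 118), (450, -700): (281, 258), (450, -650): (341, 251), (450, 550): (841, 122), (450, 600): (1283, 123), (450, 650): (710, 121), (500, -750): (45, 120), (500, -700): (331, 257), (500, -650): (364, 242), (500, 550): (303, 120), (500, 600): (650, 121), (500, 650): (80, 119), (550, -550): (111, 207), (550, -500): (111, 153), (550, 600): (1101, 123), (550, 650): (1467,
[... 365 characters left out ...]
 (700, -650): (180, 93), (700, -600): (198, 95), (700, -550): (168, 94), (700, 150): (59, 95), (700, 200): (18, 94), (700, 550): (34, 119), (700, 600): (85, 119), (750, -750): (87, 93), (750, -700): (181, 93), (750, -650): (185, 94), (750, -600): (199, 94), (750, -550): (199, 93), (750, 100): (16, 93), (750, 150): (80, 94), (750, 200): (98, 95), (800, -750): (29, 92), (800, -700): (169, 94), (800, -650): (190, 94), (800, -600): (209, 94), (800, -550): (102, 93), (800, 150): (90, 95), (800, 200): (46, 93), (850, -700): (14, 91), (850, -650): (73, 92), (850, -600): (46, 94)}
shift tool m [ 3.000e-04  3.342e-01 -1.867e-01]
[[ 0.     0.905  0.425]
 [ 0.     0.425 -0.905]
 [-1.     0.     0.   ]]
```

Call:
{"api": "move_arm", "payload": {"deltas": "8 0 0 0 0.042 -0.023 1; 16 0 0 0 0.084 -0.047 1; 25 0 0 0 0.126 -0.070 1; 33 0 0 0 0.168 -0.094 1; 41 0 0 0 0.210 -0.117 1"}}

```text
time_s: 1.1
position: [427.7, -414.5, 209.5]
ee_rot: [1.095, 1.57, -0.759]
ft_force: [0.2, 0.4, 0.5]
grip_width: 1.001
```

```bash
python3 - <<'E'
from h import *
toolmove((505,-298,209)); print(bot.get_obs())
E
```

```text
shift tool m [ 0.0005  0.0417 -0.1334]
[[ 0.     0.96  -0.279]
 [-0.    -0.279 -0.96 ]
 [-1.     0.     0.   ]]
{'time_s': 1.1, 'qpos': array([-8.12473501e-01, -5.68693406e-02,  1.61795207e+00,  2.04786748e-05,
        1.58012985e+00,  1.04074661e+00]), 'joint_velocities': array([ 0.79127712, -0.1835552 ,  0.17455933,  0.00263158,  0.0040665 ,
        2.18462157]), 'joint_efforts': array([-11.65742129, -57.81662464, -63.42353582,  -0.11078422,
         0.22846336,  -5.84478378]), 'position': array([ 427.7369098 , -414.46056625,  209.4859478 ]), 'ee_rot': array([ 1.09457331,  1.57041571, -0.7586466 ]), 'ft_force': array([0.18748443, 0.35258213, 0.4662582 ]), 'torque': array([ 0.00732556, -0.06322768, -0.01742433]), 'grip_width': 1.0007201986594072}
```

Call:
{"api": "move_arm", "payload": {"deltas": "2 0 0 0 0.014 -0.045 1; 4 0 0 0 0.028 -0.090 1; 4.9 0 0 0 0.042 -0.133 1; 4.9 0 0 0 0.042 -0.133 1"}}

```text
time_s: 1.5
position: [505.9, -295.7, 209.5]
ee_rot: [2.607, 1.57, 0.678]
ft_force: [-1.0, -0.7, 0.3]
grip_width: 1.001
```

```bash
cat >> h.py <<'E'
def wrist(name,c,zr,rad=100):
    o=bot.get_obs(); im,d=bot.camera("wrist"); w=cloud("wrist",d); cv2.imwrite(f"pics/{name}.png",im); np.savez(name+".npz",im=im,d=d,w=w)
    m,r,z=fit(w,c,zr,rad); b=blue(im)&(np.hypot(w[...,0]-c[0],w[...,1]-c[1])<100)&(w[...,2]>20)
    P=w[m]; A=np.c_[P[:,:2]-np.median(P[:,:2],0),np.ones(len(P))]; k=np.linalg.lstsq(A,P[:,2],rcond=None)[0]
    print(o["time_s"],o["position"],o["ee_rot"],o["ft_force"],o["grip_width"]); print(r,z,"n",m.sum(),"slope",k[:2],"blue",np.median(w[b],0) if b.any() else None)
    return w,im,m
E
python3 - <<'E'
from h import *
wrist("w1",(510,-300),(45,72)); toolmove((510,-300,209))
p=bot.camera_params("wrist");print(-cv2.Rodrigues(np.array(p["rvec"],float))[0].T@np.array(p["tvec"],float).ravel())
E
```

```text
1.5 [ 505.90269299 -295.7498091   209.52134387] [2.6071321  1.56970496 0.67836643] [-0.95315953 -0.67808213  0.33084398] 1.0008599506790674
((510.2810974121094, -306.8243713378906), (64.0801773071289, 147.86190795898438), 69.81295013427734) 59.199216952843926 n 6692 slope [-0.00026081 -0.00075744] blue [ 567.7345359  -305.69496591   59.55682442]
shift tool m [0.0004 0.0057 0.0004]
[[ 0.     0.937 -0.351]
 [ 0.    -0.351 -0.937]
 [-1.     0.    -0.   ]]
[ 574.74560725 -323.37764171  373.57847075]
```

View pics/w1.png

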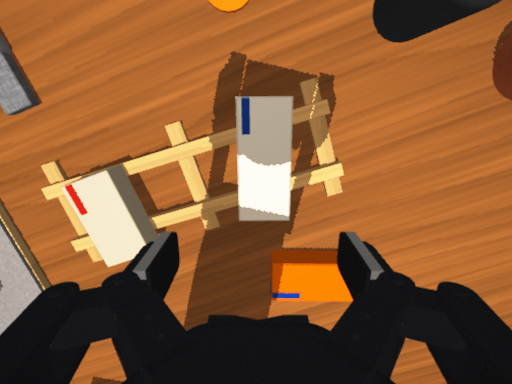

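The wrist view has the white blue-marked block at (265,158), gate end at the top. The arm may still have been settling when I took it, so I'll centre over the block and measure again.

Call:
{"api": "move_arm", "payload": {"deltas": "0 0 0 0.03 0.008 0.009 1; 0 0 0 0.05 0.008 0.009 1; 0 0 0 0.05 0.008 0.009 1; 0 0 0 0.05 0.008 0.009 1"}}

```text
time_s: 1.95
position: [507.6, -311.6, 159.9]
ee_rot: [-1.002, 1.571, -2.935]
ft_force: [-0.6, -0.2, 1.0]
grip_width: 1.001
```

```bash
python3 - <<'E'
from h import *
w,im,m=wrist("w2",(510,-305),(48,72)); wrist("w3",(510,-305),(48,72)); print(bot.get_obs()["qpos"])
E
```

```text
1.95 [ 507.58365472 -311.55938016  159.89133157] [-1.00156734  1.57065792 -2.9348661 ] [-0.6005467  -0.18050389  1.04564045] 1.0006056501241192
((511.47955322265625, -304.68603515625), (64.17588806152344, 149.94886779785156), 69.820068359375) 60.055653161013055 n 8968 slope [ 0.00210409 -0.00053189] blue [ 568.99971133 -303.93200108   60.40696715]
2.0 [ 507.9481853  -311.58400115  160.65955544] [ 1.26942632  1.56954844 -0.6636999 ] [-0.27000547  0.39762437  0.51361797] 1.0048035003480953
((511.23150634765625, -304.5610046386719), (64.13909149169922, 149.27734375), 69.83734893798828) 59.56517797626815 n 8889 slope [ 0.00120189 -0.00113669] blue [ 568.72158109 -303.74591809   59.91222192]
[-5.92725306e-01 -3.96702189e-02  1.67999645e+00 -7.09995726e-06
  1.49941350e+00  1.34023494e+00]
```

Call:
{"api": "move_arm", "payload": {"deltas": "-0.6 0 0 0.02 0.001 -0.008 1; -0.6 0 0 0.06 0.001 -0.008 1; -0.6 0 0 0.09 0.001 -0.008 1; -0.6 0 0 0.11 0.001 -0.008 1; -0.6 0 0 0.117 0.001 -0.008 1"}}

```text
time_s: 2.55
position: [511.3, -303.6, 41.3]
ee_rot: [-1.755, 1.569, 2.606]
ft_force: [0.6, -1.7, 0.5]
grip_width: 0.999
```

Call:
{"api": "move_arm", "payload": {"deltas": "0 0 0 0 0 0 1"}}

```text
time_s: 2.65
position: [511.8, -303.9, 42.7]
ee_rot: [-0.598, 1.571, -2.52]
ft_force: [0.3, 0.6, 1.5]
grip_width: 0.999
```

```bash
python3 - <<'E'
from h import *
toolmove((511.3,-304.6,44)); wrist("w4",(510,-305),(48,72)); print(bot.get_obs()["ft_force"])
E
```

```text
shift tool m [-0.0013 -0.0003  0.0008]
[[-0.     0.939 -0.344]
 [-0.    -0.344 -0.939]
 [-1.    -0.     0.   ]]
2.65 [ 511.82748462 -303.8966214    42.7063514 ] [-0.59803058  1.57074799 -2.52007516] [0.26327423 0.56773603 1.50625018] 0.999373937090551
((516.924560546875, -306.9068298339844), (64.40509033203125, 137.35813903808594), 69.87461853027344) 60.328648460081695 n 22705 slope [ 0.00147968 -0.00132523] blue [ 569.78766946 -304.10573583   60.73234255]
[0.32127319 0.01866991 0.57790326]
```

View pics/w4.png

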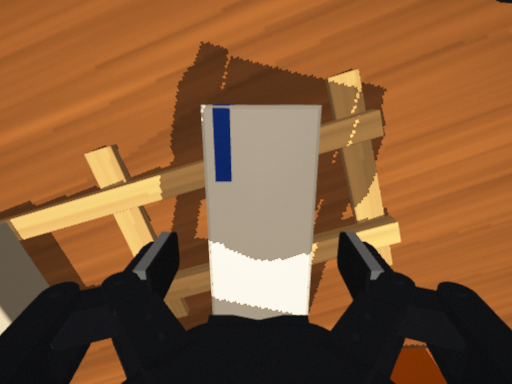

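The jaws straddle the block, nearly centred. Closing now.

Call:
{"api": "move_arm", "payload": {"deltas": "0 0 0 0 0 0 0.7; 0 0 0 0 0 0 0.5; 0 0 0 0 0 0 0.3; 0 0 0 0 0 0 0.3; 0 0 0 0 0 0 0.3", "squeeze": 70}}

```text
time_s: 3.2
position: [511.8, -303.7, 42.5]
ee_rot: [1.452, 1.571, -0.47]
ft_force: [0.4, -0.5, 0.4]
grip_width: 0.303
```

Call:
{"api": "move_arm", "payload": {"deltas": "0 0 0 -0.003 0 0 0.3; 0 0 0 -0.01 0 0 0.3; 0 0 0 -0.025 0 0 0.3; 0 0 0 -0.04 0 0 0.3; 0 0 0 -0.045 0 0 0.3"}}

```text
time_s: 3.7
position: [512.6, -304.3, 90.3]
ee_rot: [1.345, 1.568, -0.577]
ft_force: [-0.1, -0.2, 0.5]
grip_width: 0.297
```

```bash
python3 - <<'E'
from h import *
w,im,m=wrist("w5",(510,-305),(85,120)); toolmove((505,213,150)); print(bot.get_obs()["qpos"])
E
```

```text
3.7 [ 512.60056893 -304.26382387   90.32762537] [ 1.34521398  1.56753559 -0.57675968] [-0.05167979 -0.15480555  0.458826  ] 0.2974142584088034
((513.5541381835938, -304.1549987792969), (48.788734436035156, 23.207639694213867), 69.95122528076172) 117.44738526469166 n 184 slope [ 0.06426266 -0.02136138] blue [ 568.52319493 -303.73277562   59.50361847]
shift tool m [-0.0608 -0.1849 -0.483 ]
[[ 0.003  0.939 -0.344]
 [-0.002 -0.344 -0.939]
 [-1.     0.003  0.001]]
[-5.78456719e-01  4.04674770e-04  1.75761377e+00  4.29133829e-05
  1.38026535e+00  1.34349266e+00]
```

View pics/w5.png

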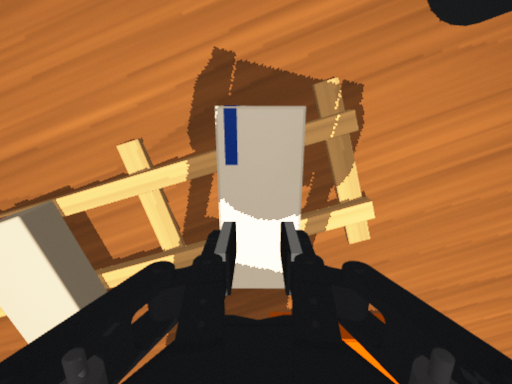

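```bash
python3 - <<'E'
from h import *
w,im,m=wrist("w6",(510,-305),(45,72))
im,d=bot.camera("side"); print([ (t["conf"],t["rect"]) for t in bot.look_for("side","upper_half")])
cv2.imwrite("pics/s1.png",cv2.resize(im[110:270,220:420],None,fx=4,fy=3.7))
# finger depth points in wrist cam
p=np.load("w6.npz")["w"]; 
for (u,v) in((165,245),(350,245),(165,260),(350,260),(200,260),(320,260),(235,270),(285,270)): print(u,v,p[v,u].round())
E
```

```text
3.75 [ 512.58777471 -304.23139862   90.16751901] [ 1.35623457  1.56748719 -0.56572287] [-7.50786910e-04  9.26058097e-01  4.26349633e-01] 0.3020297516106426
((511.0368347167969, -304.63885498046875), (64.29229736328125, 148.5176544189453), 69.83072662353516) 58.061602328295464 n 13093 slope [-0.0009088  0.0002067] blue [ 568.25414584 -303.53064112   58.36997667]
[(0.94, [291.0, 167.0, 49.4, 30.2]), (0.9, [347.4, 183.8, 42.9, 33.1])]
165 245 [ 485. -193.    5.]
350 245 [ 415. -372.   -2.]
165 260 [ 475. -194.   20.]
350 260 [ 398. -367.   -1.]
200 260 [ 533. -286.  156.]
320 260 [ 516. -332.  156.]
235 270 [ 465. -266.   59.]
285 270 [ 508. -316.  144.]
```

View pics/s1.png

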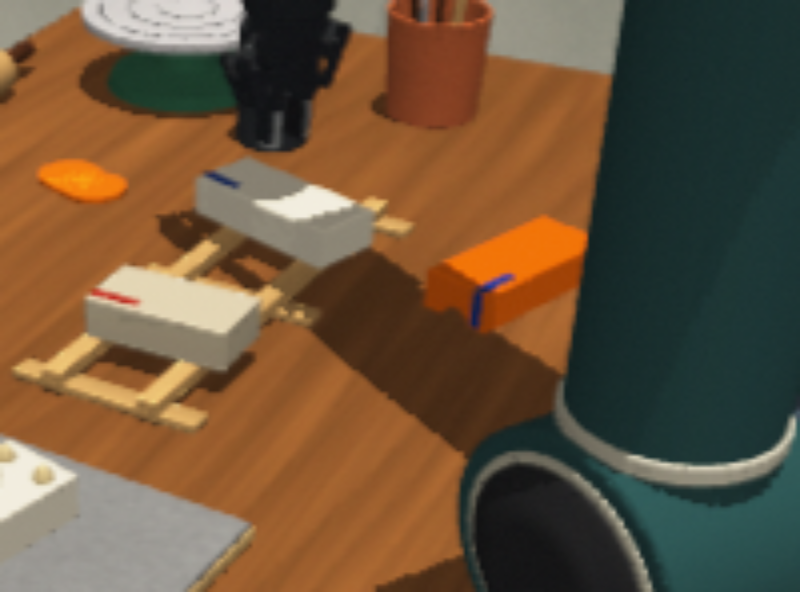

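```bash
python3 - <<'E'
from h import *
for n in("side","scene"):
    im,d=bot.camera(n); w=cloud(n,d)
    m=(abs(w[...,0]-512)<60)&(abs(w[...,1]+304)<60)&(w[...,2]>66)&(w[...,2]<260)
    P=w[m]; print(n,len(P))
    for z in range(66,200,10):
        q=P[(P[:,2]>=z)&(P[:,2]<z+10)]
        if len(q): print(z,len(q),q.mean(0).round(),q.min(0).round(),q.max(0).round())
w=np.load("w6.npz")["w"]; im=np.load("w6.npz")["im"]
m=(w[...,2]>66)&(abs(w[...,0]-512)<70)&(abs(w[...,1]+304)<70); P=w[m]; print("wrist",np.percentile(P[:,2],[0,1,5,20,50]))
q=P[P[:,2]<np.percentile(P[:,2],5)]; print(q.mean(0),q.min(0),q.max(0))
v,u=np.nonzero(m); print(u.min(),u.max(),v.min())
E
```

```text
side 863
96 1 [ 518. -289.  106.] [ 518. -289.  106.] [ 518. -289.  106.]
106 19 [ 509. -302.  112.] [ 496. -323.  107.] [ 527. -277.  116.]
116 36 [ 509. -300.  120.] [ 494. -321.  116.] [ 527. -274.  126.]
126 37 [ 511. -294.  130.] [ 496. -320.  126.] [ 529. -274.  136.]
136 40 [ 510. -299.  141.] [ 495. -323.  136.] [ 527. -271.  145.]
146 34 [ 506. -301.  152.] [ 492. -332.  147.] [ 535. -259.  156.]
156 66 [ 508. -297.  161.] [ 485. -341.  156.] [ 537. -254.  166.]
166 60 [ 507. -296.  171.] [ 483. -350.  166.] [ 541. -252.  176.]
176 77 [ 507. -297.  181.] [ 482. -360.  176.] [ 541. -247.  186.]
186 75 [ 505. -294.  191.] [ 480. -352.  186.] [ 544. -245.  196.]
196 78 [ 504. -296.  202.] [ 478. -356.  196.] [ 546. -244.  206.]
scene 523
106 10 [ 518. -293.  113.] [ 510. -318.  107.] [ 528. -280.  116.]
116 19 [ 519. -288.  121.] [ 509. -317.  117.] [ 528. -275.  124.]
126 25 [ 519. -289.  130.] [ 505. -322.  126.] [ 527. -272.  135.]
136 16 [ 519. -285.  139.] [ 507. -316.  136.] [ 527. -273.  144.]
146 8 [ 518. -312.  151.] [ 504. -332.  147.] [ 531. -283.  154.]
156 30 [ 526. -273.  160.] [ 510. -344.  156.] [ 538. -255.  166.]
166 19 [ 528. -275.  171.] [ 504. -354.  167.] [ 539. -249.  176.]
176 39 [ 527. -278.  180.] [ 506. -326.  176.] [ 541. -245.  185.]
186 32 [ 526. -276.  191.] [ 501. -321.  186.] [ 543. -245.  196.]
196 36 [ 531. -275.  202.] [ 500. -319.  196.] [ 543. -244.  206.]
wrist [110.56689411 124.01678809 148.3320488  169.20938617 190.19124225]
[ 518.95217756 -305.9763933   134.24790312] [ 497.97047135 -331.16241854  110.56689411] [ 530.55406014 -281.43642732  148.32895849]
0 511 221
```

Found the fault: seen by camera, the fingertips are about 16 mm *above* the reported TCP at this opening, not 17 mm below it. The jaws therefore closed in the air, and nothing was touched. I'll reopen and measure where the tips stand when open before descending.

Call:
{"api": "move_arm", "payload": {"deltas": "0 0 0 0 -0.001 0 1; 0 0 0 0 -0.001 0 1; 0 0 0 0 -0.001 0 1; 0 0 0 0 -0.001 0 1"}}

```text
time_s: 4.4
position: [510.8, -303.4, 87.2]
ee_rot: [-1.912, 1.571, 2.449]
ft_force: [0.4, 0.9, 0.3]
grip_width: 0.954
```

```bash
cat >> h.py <<'E'
def tips(c,zmin=64):
    o=bot.get_obs(); print(o["position"].round(1),round(o["grip_width"],3))
    for n in("side","scene"):
        im,d=bot.camera(n); w=cloud(n,d)
        m=(abs(w[...,0]-c[0])<65)&(abs(w[...,1]-c[1])<65)&(w[...,2]>zmin)&(w[...,2]<260)&(im.max(2)<110)
        for s in(1,-1):
            P=w[m&((w[...,1]-c[1])*s>0)]; print(n,s,np.sort(P[:,2])[:8].round(1),len(P),P[P[:,2]<np.sort(P[:,2])[0]+25].mean(0).round())
E
python3 - <<'E'
from h import *
tips((512,-304),75)
E
```

```text
[ 510.8 -303.4   87.2] 0.954
side 1 [120.3 121.2 122.  122.9 124.  125.2 127.  127.4] 545 [ 525. -254.  134.]
side -1 [118.7 120.  122.4 122.7 124.4 124.7 125.5 125.6] 277 [ 495. -341.  132.]
scene 1 [122.7 123.7 124.2 126.9 127.8 128.8 129.5 132.4] 390 [ 529. -252.  136.]
scene -1 [121.6 122.  123.4 128.  129.  129.7 130.8 131.6] 50 [ 499. -343.  134.]
```

Call:
{"api": "move_arm", "payload": {"deltas": "0 0 0 0.03 0 0 1; 0 0 0 0.055 0 0 1; 0 0 0 0.07 0 0 1; 0 0 0 0.078 0 0 1; 0 0 0 0.082 0 0 1"}}

```text
time_s: 5.0
position: [510.9, -303.4, 5.1]
ee_rot: [-1.808, 1.571, 2.554]
ft_force: [0.6, -0.4, -0.2]
grip_width: 0.997
```

Call:
{"api": "move_arm", "payload": {"deltas": "0 0 0 0 0 0 0.85; 0 0 0 0 0 0 0.7; 0 0 0 0 0 0 0.4; 0 0 0 0 0 0 0.4; 0 0 0 0 0 0 0.4", "squeeze": 70}}

```text
time_s: 5.5
position: [511.4, -303.8, 6.7]
ee_rot: [1.326, 1.569, -0.596]
ft_force: [-0.4, 0.5, 6.9]
grip_width: 0.737
```

```bash
python3 - <<'E'
from h import *
wrist("w7",(511,-304.5),(48,72)); tips((511,-304),20);print(bot.get_obs()["ft_force"])
E
```

```text
5.5 [ 511.44185235 -303.81125578    6.6621418 ] [ 1.3260271   1.56884016 -0.59593496] [-0.41004614  0.48767254  6.86438137] 0.7368964807020969
((531.2981567382812, -310.663330078125), (90.3886947631836, 106.95040130615234), 69.9284439086914) 59.41641712241915 n 32255 slope [-0.00604595  0.00251227] blue [ 570.08118499 -302.55820764   59.71322649]
[ 511.4 -303.8    6.7] 0.738
side 1 [20.4 21.5 30.4 32.  32.3 34.  36.2 36.6] 1004 [ 527. -269.   37.]
side -1 [54.7 55.4 55.8 55.9 56.1 56.6 57.  57.6] 250 [ 502. -334.   68.]
scene 1 [31.9 34.5 36.8 41.9 42.6 42.7 43.4 46.8] 778 [ 525. -264.   48.]
scene -1 [58.  61.9 62.2 63.4 65.2 70.7 72.8 79. ] 52 [ 505. -334.   68.]
[-1.17990466 -0.3599556   6.87147229]
```

Call:
{"api": "move_arm", "payload": {"deltas": "0 0 0 -0.003 0 0 0.4; 0 0 0 -0.01 0 0 0.4; 0 0 0 -0.03 0 0 0.4; 0 0 0 -0.06 0 0 0.4; 0 0 0 -0.09 0 0 0.4", "squeeze": 80}}

```text
time_s: 6.15
position: [510.4, -303.1, 96.3]
ee_rot: [-1.839, 1.57, 2.522]
ft_force: [0.5, 0.3, -3.1]
grip_width: 0.732
```

Call:
{"api": "move_arm", "payload": {"deltas": "0 0 0 -0.01 0 0 0.4; 0 0 0 -0.01 0 0 0.4"}}

```text
time_s: 6.35
position: [511.3, -303.7, 106.6]
ee_rot: [1.349, 1.568, -0.573]
ft_force: [-0.8, -0.3, -4.1]
grip_width: 0.738
```

```bash
python3 - <<'E'
from h import *
w,im,m=wrist("w8",(511,-304.5),(140,175)); wrist("w8",(511,-304.5),(140,175));print(bot.get_obs()["ft_force"],bot.get_obs()["qpos"])
E
```

```text
6.35 [ 511.29871633 -303.66819655  106.60619619] [ 1.34862267  1.56847978 -0.57332862] [-0.77699357 -0.25311928 -4.08340666] 0.7379229720930217
((530.7351684570312, -309.7768249511719), (105.92742156982422, 107.11651611328125), 69.92912292480469) 157.4551023444117 n 32684 slope [-0.00843078  0.00349401] blue [ 569.43273399 -302.04752372  157.73960725]
6.4 [ 510.74332608 -303.28704065  104.82981226] [ 0.73704973  1.57079407 -1.18485217] [ 0.73223262 -0.19408422 -4.26947046] 0.7332228066713965
((530.194580078125, -309.895751953125), (108.45338439941406, 107.35050964355469), 69.94065856933594) 156.40449672416784 n 32799 slope [-0.01105723  0.00489333] blue [ 569.1419484  -301.84885511  156.6268743 ]
[ 0.349687    0.74991035 -4.52434158] [-5.78840645e-01 -1.12112695e-02  1.74625735e+00 -1.10511104e-05
  1.40809208e+00  1.34312826e+00]
```

View pics/w8.png

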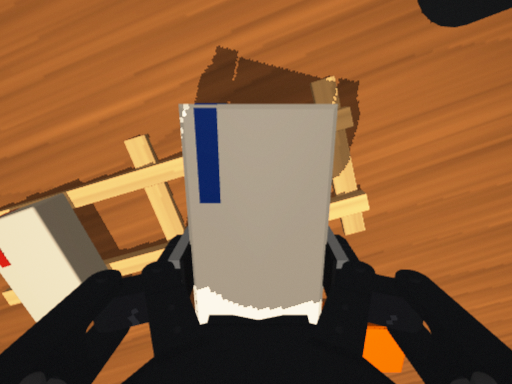

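The block is held and weighs about 4 N, with its parting face about 14 mm above the reported TCP. Next I'll carry it to a hover beside the lower half, turning +95°.

Call:
{"api": "move_arm", "payload": {"deltas": "-4 0 0 -0.004 -0.002 -0.016 0.4; -11 0 0 -0.008 -0.006 -0.044 0.4; -19 0 0 -0.012 -0.010 -0.078 0.4; -27 0 0 -0.016 -0.015 -0.112 0.4; -35 0 0 -0.02 -0.019 -0.146 0.4"}}

```text
time_s: 6.95
position: [542.6, -158.3, 123.3]
ee_rot: [-2.186, 1.568, 2.791]
ft_force: [1.5, 0.8, -4.2]
grip_width: 0.737
```

```bash
python3 - <<'E'
from h import *
toolmove((599,93,125)); o=bot.get_obs(); print(o["position"],o["grip_width"],o["ft_force"])
E
```

```text
shift tool m [-0.0016  0.1203 -0.2277]
[[-0.003  0.965  0.262]
 [ 0.001  0.262 -0.965]
 [-1.    -0.002 -0.002]]
[ 542.59489273 -158.26565949  123.34247368] 0.7373243373350006 [ 1.48002142  0.8304043  -4.22263289]
```

Call:
{"api": "move_arm", "payload": {"deltas": "-8 0 0 0 0.015 -0.029 0.4; -16 0 0 0 0.031 -0.058 0.4; -24 0 0 0 0.047 -0.088 0.4; -32 0 0 0 0.062 -0.118 0.4; -40 0 0 0 0.077 -0.146 0.4"}}

```text
time_s: 7.45
position: [579.5, 2.7, 123.2]
ee_rot: [-2.589, 1.568, 3.087]
ft_force: [0.8, -0.2, -4.2]
grip_width: 0.734
```

```bash
python3 - <<'E'
from h import *
toolmove((599,93,125)); o=bot.get_obs(); print(o["position"],o["grip_width"],o["ft_force"])
E
```

```text
shift tool m [-0.0019  0.0853 -0.0355]
[[-0.003  0.57   0.821]
 [ 0.     0.821 -0.57 ]
 [-1.    -0.001 -0.002]]
[579.50961222   2.66294002 123.16326809] 0.7338293770869986 [ 0.77903972 -0.23190183 -4.1971924 ]
```

Tool y is at 55.2° now, so about 20° remain.

Call:
{"api": "move_arm", "payload": {"deltas": "-8 0 0 0 0.033 -0.014 0.4; -15 0 0 0 0.064 -0.026 0.4; -19.6 0 0 0 0.085 -0.035 0.4; -19.6 0 0 0 0.085 -0.035 0.4; -19.6 0 0 0 0.085 -0.035 0.4"}}

```text
time_s: 7.95
position: [599.7, 90.9, 123.4]
ee_rot: [-2.691, 1.568, -2.962]
ft_force: [0.2, -0.7, -4.8]
grip_width: 0.734
```

```bash
python3 - <<'E'
from h import *
for k in range(2):
    w,im,m=wrist("w9",(506,212),(46,66))
    o=bot.get_obs(); print("yaw",np.degrees(o["qpos"][0]-o["qpos"][5]))
    b=blue(im); 
    for lo,hi in((20,90),(120,200)):
        q=b&(w[...,2]>lo)&(w[...,2]<hi); print(q.sum(),np.median(w[q],0))
    n,lab,st,ce=cv2.connectedComponentsWithStats(m.astype(np.uint8)); i=1+np.argmax(st[1:,4]); P=w[lab==i]; print(cv2.minAreaRect(P[:,:2].astype(np.float32)),len(P))
v,u=np.nonzero(m); vis=im.copy(); vis[m]=vis[m]//2+np.array([0,100,0],np.uint8); cv2.imwrite("pics/w9m.png",vis)
E
```

```text
7.95 [599.73600297  90.94508957 123.38462604] [-2.6907397   1.56808586 -2.96169986] [ 0.20025805 -0.67797063 -4.79369497] 0.7340914681392527
((504.8923645019531, 202.84561157226562), (133.77587890625, 65.75856018066406), 74.76922607421875) 55.45284471777691 n 14284 slope [-0.02727955 -0.0080726 ] blue None
yaw -15.580583526319238
0 [nan nan nan]
1992 [594.97816763 147.92956619 176.73875949]
((504.8923645019531, 202.84561157226562), (133.77587890625, 65.75856018066406), 74.76922607421875) 14284
8.0 [599.82918128  90.39718393 123.79368654] [-2.64349849  1.56862465 -2.91539739] [ 0.05948146  0.34902951 -3.35732596] 0.7393865058159685
((504.7314147949219, 203.0728302001953), (133.4352569580078, 65.81993103027344), 74.84310913085938) 55.44943488012003 n 14190 slope [-0.02648481 -0.00839539] blue None
yaw -15.605789389603412
0 [nan nan nan]
1996 [595.10066289 147.68506573 177.15232123]
((504.7314147949219, 203.0728302001953), (133.4352569580078, 65.81993103027344), 74.84310913085938) 14190
  return _methods._mean(a, axis=axis, dtype=dtype,
  ret = um.true_divide(
```

View pics/w9m.png

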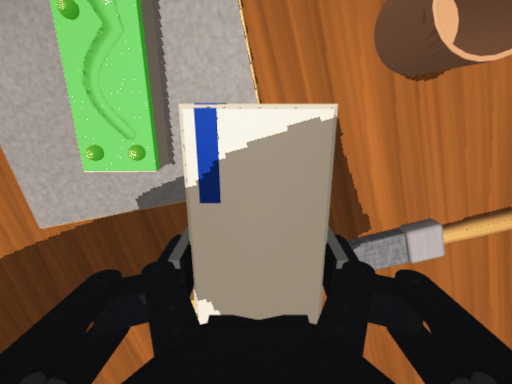

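The lower half shows at upper left with its gate end cut off, so I'll shift 45 mm forward to see all of it.

Call:
{"api": "move_arm", "payload": {"deltas": "-0.4 0 0 0 0.025 0 0.4; -0.4 0 0 0 0.05 0 0.4; -0.4 0 0 0 0.05 0 0.4; -0.4 0 0 0 0.05 0 0.4"}}

```text
time_s: 8.45
position: [613.6, 138.4, 124.9]
ee_rot: [-2.372, 1.57, -2.636]
ft_force: [0.4, 0.1, -3.9]
grip_width: 0.733
```

```bash
python3 - <<'E'
from h import *
for k in range(3):
    o=bot.get_obs(); im,d=bot.camera("wrist"); w=cloud("wrist",d); np.savez(f"w10_{k}.npz",im=im,d=d,w=w)
    print(o["position"].round(2),"tooly",round(90+np.degrees(o["qpos"][0]-o["qpos"][5]),2),o["ft_force"].round(1))
    def R_(c,z,rad):
        m=(np.hypot(w[...,0]-c[0],w[...,1]-c[1])<rad)&(w[...,2]>z[0])&(w[...,2]<z[1])
        n,lab,st,ce=cv2.connectedComponentsWithStats(m.astype(np.uint8)); i=1+np.argmax(st[1:,4]); P=w[lab==i]
        A=np.c_[P[:,:2]-P[:,:2].mean(0),np.ones(len(P))]; print(cv2.minAreaRect(P[:,:2].astype(np.float32)),np.median(P[:,2]).round(1),len(P),"slope",np.linalg.lstsq(A,P[:,2],rcond=None)[0][:2].round(4)); return lab==i
    L=R_((505,212),(46,66),100)
    U=(w[...,2]>168)&(w[...,2]<186); U[200:]=0; U[:,:150]=0; U[:,360:]=0
    P=w[U]; a=np.radians(74.8); ey=np.array([np.cos(a),np.sin(a)]); ez=np.array([np.sin(a),-np.cos(a)])
    q=P[:,:2]-o["position"][:2]; s=q@ey; t=q@ez
    # gate edge & lateral edges in tool frame
    print("upper: gate edge s",np.percentile(s,[99,99.9,100]).round(1),"lat",np.percentile(t[s>20],[0.3,99.7]).round(1))
    for lo,hi in((35,50),(55,70)):
        k_=(s>lo)&(s<hi); print((lo,hi),np.percentile(t[k_],[0,.5,50,99.5,100]).round(1))
    q=w[L][:,:2]; c=np.array([505,212]); q=q-c; s=q@ey;t=q@ez; print("lower rel(505,212): s",np.percentile(s,[0,.2,99.8,100]).round(1),"t",np.percentile(t,[0,.5,99.5,100]).round(1))
    A=np.c_[P[:,:2]-P[:,:2].mean(0),np.ones(len(P))]; print("U z",np.median(P[:,2]),"slope",np.linalg.lstsq(A,P[:,2],rcond=None)[0][:2].round(4))
vis=im.copy(); vis[U]=vis[U]//2+np.array([100,0,0],np.uint8); vis[L]=vis[L]//2+np.array([0,100,0],np.uint8); cv2.imwrite("pics/w10.png",vis)
E
```

```text
[613.63 138.37 124.86] tooly 74.84 [ 0.4  0.1 -3.9]
((506.8177490234375, 210.81149291992188), (150.27659606933594, 65.71707916259766), 74.72427368164062) 55.2 13544 slope [-0.0238 -0.0081]
upper: gate edge s [73.7 73.8 73.8] lat [-31.   32.4]
(35, 50) [-31.6 -30.8   0.5  32.3  33. ]
(55, 70) [-31.6 -30.9   0.9  32.2  32.9]
lower rel(505,212): s [-75.8 -75.3  74.   74.5] t [-30.7 -29.8  34.4  35. ]
U z 177.56162242746257 slope [-0.0057 -0.0101]
[613.6  138.06 124.95] tooly 74.82 [-0.2 -0.1 -3.7]
((506.67327880859375, 211.06072998046875), (150.41741943359375, 66.07644653320312), 74.4939193725586) 55.2 13546 slope [-0.0248 -0.0083]
upper: gate edge s [73.9 74.  74. ] lat [-31.   32.5]
(35, 50) [-31.5 -30.8   0.5  32.3  32.8]
(55, 70) [-31.6 -30.8   0.9  32.3  32.8]
lower rel(505,212): s [-75.8 -74.6  74.4  74.8] t [-31.1 -29.7  34.4  35.2]
U z 177.6990895303284 slope [-0.0052 -0.0095]
[613.61 137.95 125.06] tooly 74.81 [-0.8 -0.3 -3.9]
((506.7996826171875, 211.525146484375), (150.245361328125, 65.84837341308594), 74.7907485961914) 55.2 13524 slope [-0.0244 -0.008 ]
upper: gate edge s [74.  74.1 74.1] lat [-31.1  32.4]
(35, 50) [-31.6 -30.8   0.5  32.3  32.9]
(55, 70) [-31.5 -30.9   0.5  32.3  33.1]
lower rel(505,212): s [-75.1 -74.4  74.7  75.1] t [-31.1 -29.8  34.4  34.8]
U z 177.81340997149036 slope [-0.0052 -0.0098]
```

View pics/w10.png

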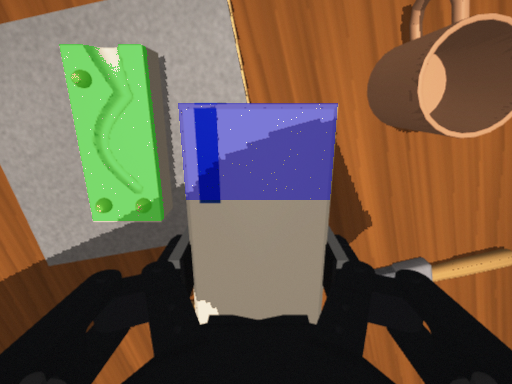

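The lower half measures at about (506.8, 211.3) with yaw 74.7°, and the blue marks are at the same end and side. Now I'll move above it, levelling out the 0.6° nose-down tilt.

Call:
{"api": "move_arm", "payload": {"deltas": "0 0 0.3 0 0.012 -0.035 0.4; 0 0 0.6 0 0.026 -0.075 0.4; 0 0 0.6 0 0.039 -0.110 0.4; 0 0 0.6 0.005 0.0433 -0.123 0.4; 0 0 0.6 0.015 0.0433 -0.123 0.4"}}

```text
time_s: 9.1
position: [505.7, 213.3, 111.0]
ee_rot: [1.427, 1.559, 1.164]
ft_force: [1.6, -0.6, -4.4]
grip_width: 0.736
```

Call:
{"api": "move_arm", "payload": {"deltas": "0 0 0 0.015 0 0 0.4; 0 0 0 0.025 0 0 0.4; 0 0 0 0.032 0 0 0.4; 0 0 0 0.032 0 0 0.4; 0 0 0 0.032 0 0 0.4"}}

```text
time_s: 9.6
position: [506.7, 212.9, 78.3]
ee_rot: [1.594, 1.561, 1.329]
ft_force: [-0.0, 0.8, -3.1]
grip_width: 0.733
```

```bash
python3 - <<'E'
from h import *
w,im,m=wrist("w11",(507,212),(100,140)); toolmove((506.2,212.1,70)); o=bot.get_obs(); print(90+np.degrees(o["qpos"][0]-o["qpos"][5]))
U=(w[...,2]>105)&(w[...,2]<140); U[200:]=0; U[:,:150]=0; U[:,360:]=0
P=w[U];A=np.c_[P[:,:2]-P[:,:2].mean(0),np.ones(len(P))]; print("U z",np.median(P[:,2]),"slope",np.linalg.lstsq(A,P[:,2],rcond=None)[0][:2].round(4))
S,d=bot.camera("side"); C,d2=bot.camera("scene")
cv2.imwrite("pics/s2.png",np.hstack([cv2.resize(S[200:310,150:260],(400,400),interpolation=cv2.INTER_CUBIC),cv2.resize(C[190:300,270:380],(400,400),interpolation=cv2.INTER_CUBIC)]))
# compare upper/lower edges in side & scene via clouds
for n,dd in(("side",d),("scene",d2)):
    w=cloud(n,dd); 
    a=np.radians(74.7); ey=np.array([np.cos(a),np.sin(a)]); ez=np.array([np.sin(a),-np.cos(a)])
    for nm,lo,hi in(("low",25,54),("up",86,118)):
        m=(np.hypot(w[...,0]-507,w[...,1]-211)<92)&(w[...,2]>lo)&(w[...,2]<hi); q=w[m][:,:2]-[506.8,211.3]; s=q@ey;t=q@ez
        print(n,nm,m.sum(),"s max",np.percentile(s,[95,98,99.5]).round(1),"t",np.percentile(t,[1,5,50,95,99]).round(1),
          "gate face s",np.median(s[(s>68)]).round(1), "long face(-z) t",np.median(t[(t<-25)&(abs(s)<65)]).round(1),"long face(+z) t",np.median(t[(t>25)&(abs(s)<65)]).round(1))
E
```

```text
9.6 [506.73788592 212.93270922  78.25140856] [1.59361952 1.56052179 1.32925767] [-0.03304409  0.78294729 -3.09303774] 0.7334579331414771
((512.6793823242188, 232.1223602294922), (107.13516998291016, 90.32280731201172), 74.88398742675781) 131.59750326434565 n 31807 slope [0.00169462 0.00755443] blue [501.28879267 270.06955562 132.11156609]
shift tool m [ 0.0086 -0.0012 -0.0003]
[[ 0.003  0.261  0.965]
 [ 0.01   0.965 -0.261]
 [-1.     0.011  0.   ]]
74.9655442647792
U z 131.81985233933688 slope [-0.0016  0.0007]
side low 750 s max [76.1 76.7 77. ] t [-34.9 -34.2 -31.2  16.   27. ] gate face s 75.2 long face(-z) t -32.5 long face(+z) t nan
side up 453 s max [76.3 76.7 77.1] t [-43.4 -34.9 -32.2  19.1  29.5] gate face s 75.4 long face(-z) t -32.7 long face(+z) t nan
scene low 462 s max [77.7 78.2 78.7] t [-30.6 -21.7  29.2  31.6  32.2] gate face s 76.6 long face(-z) t -30.5 long face(+z) t 30.4
scene up 236 s max [78.  78.4 78.6] t [-31.8 -25.1  29.9  32.1  37.8] gate face s 77.1 long face(-z) t nan long face(+z) t 30.6
  return _methods._mean(a, axis=axis, dtype=dtype,
  ret = ret.dtype.type(ret / rcount)
```

View pics/s2.png

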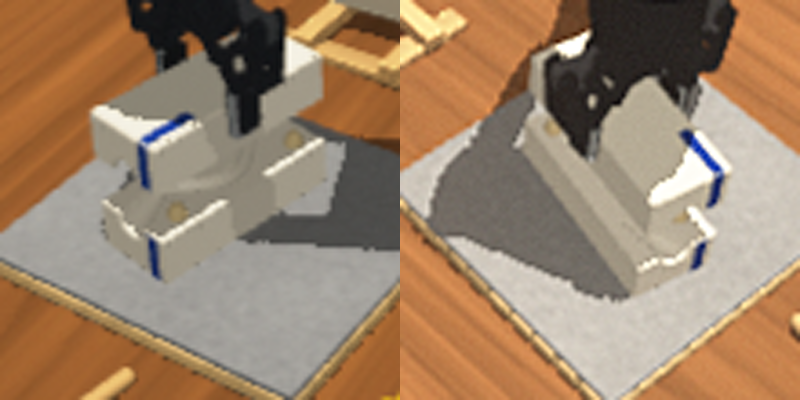

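Both cameras put the two halves within 0.5 mm of each other, with the blue marks matched and the faces level. Lowering in steps.

Call:
{"api": "move_arm", "payload": {"deltas": "0 0 0 0.008 -0.0003 0 0.4; 0 0 0 0.016 -0.0003 0 0.4; 0 0 0 0.022 -0.0003 0 0.4; 0 0 0 0.025 -0.0003 0 0.4; 0 0 0 0.025 -0.0003 0 0.4"}}

```text
time_s: 10.25
position: [506.1, 213.1, 52.6]
ee_rot: [1.659, 1.561, 1.395]
ft_force: [0.7, 0.4, -3.9]
grip_width: 0.736
```

Call:
{"api": "move_arm", "payload": {"deltas": "0 0 0 0.001 0 0 0.4; 0 0 0 0.002 0 0 0.4; 0 0 0 0.003 0 0 0.4; 0 0 0 0.004 0 0 0.4; 0 0 0 0.004 0 0 0.4"}}

```text
time_s: 10.75
position: [506.4, 213.2, 49.2]
ee_rot: [1.579, 1.56, 1.316]
ft_force: [0.8, 0.5, -3.3]
grip_width: 0.735
```

Call:
{"api": "move_arm", "payload": {"deltas": "0 0 0 0.001 0 0 0.4; 0 0 0 0.002 0 0 0.4; 0 0 0 0.003 0 0 0.4; 0 0 0 0.003 0 0 0.4"}}

```text
time_s: 11.15
position: [506.4, 213.2, 46.1]
ee_rot: [1.592, 1.56, 1.328]
ft_force: [0.3, -0.3, -4.2]
grip_width: 0.733
```

Call:
{"api": "move_arm", "payload": {"deltas": "0 0 0 0.0007 0 0 0.4; 0 0 0 0.0014 0 0 0.4; 0 0 0 0.002 0 0 0.4; 0 0 0 0.002 0 0 0.4"}}

```text
time_s: 11.55
position: [506.4, 213.2, 44.2]
ee_rot: [1.577, 1.56, 1.313]
ft_force: [0.4, -1.1, -4.3]
grip_width: 0.739
```

Call:
{"api": "move_arm", "payload": {"deltas": "0 0 0 0.0005 0 0 0.4; 0 0 0 0.001 0 0 0.4; 0 0 0 0.0015 0 0 0.4; 0 0 0 0.0015 0 0 0.4"}}

```text
time_s: 11.95
position: [506.4, 213.2, 42.7]
ee_rot: [1.584, 1.56, 1.32]
ft_force: [0.5, -0.3, -4.3]
grip_width: 0.737
```

Call:
{"api": "move_arm", "payload": {"deltas": "0 0 0 0.0004 0 0 0.4; 0 0 0 0.0008 0 0 0.4; 0 0 0 0.0008 0 0 0.4"}}

```text
time_s: 12.25
position: [506.4, 213.2, 41.9]
ee_rot: [1.586, 1.56, 1.322]
ft_force: [-0.2, 0.1, -4.5]
grip_width: 0.732
```

Call:
{"api": "move_arm", "payload": {"deltas": "0 0 0 0.0004 0 0 0.4; 0 0 0 0.0008 0 0 0.4; 0 0 0 0.0008 0 0 0.4"}}

```text
time_s: 12.55
position: [506.5, 213.3, 41.3]
ee_rot: [1.565, 1.56, 1.301]
ft_force: [-1.3, -0.2, -1.9]
grip_width: 0.734
```

Call:
{"api": "move_arm", "payload": {"deltas": "0 0 0 0.0003 0 0 0.4; 0 0 0 0.0005 0 0 0.4; 0 0 0 0.0005 0 0 0.4"}}

```text
time_s: 12.85
position: [506.5, 213.4, 41.0]
ee_rot: [1.554, 1.56, 1.291]
ft_force: [-0.7, 1.7, 2.5]
grip_width: 0.738
```

Call:
{"api": "move_arm", "payload": {"deltas": "0 0 0 0.0003 0 0 0.4; 0 0 0 0.0005 0 0 0.4; 0 0 0 0.0005 0 0 0.4"}}

```text
time_s: 13.15
position: [506.6, 213.4, 40.8]
ee_rot: [1.54, 1.56, 1.276]
ft_force: [-3.4, 3.3, 7.4]
grip_width: 0.734
```

```bash
cat > chk.py <<'E'
from h import *
w,im,m=wrist("w12",(507,212),(80,110)); o=bot.get_obs(); print("yaw",90+np.degrees(o["qpos"][0]-o["qpos"][5]),o["torque"])
U=(w[...,2]>85)&(w[...,2]<104); U[200:]=0; U[:,:150]=0; U[:,360:]=0
P=w[U];A=np.c_[P[:,:2]-P[:,:2].mean(0),np.ones(len(P))]; print("U z",np.median(P[:,2]),"slope",np.linalg.lstsq(A,P[:,2],rcond=None)[0][:2].round(4))
S,d=bot.camera("side"); C,d2=bot.camera("scene")
cv2.imwrite("pics/s3.png",np.hstack([cv2.resize(S[200:310,150:260],(400,400),interpolation=cv2.INTER_CUBIC),cv2.resize(C[190:300,270:380],(400,400),interpolation=cv2.INTER_CUBIC)]))
a=np.radians(74.7); ey=np.array([np.cos(a),np.sin(a)]); ez=np.array([np.sin(a),-np.cos(a)])
for n,dd in(("side",d),("scene",d2)):
    w=cloud(n,dd)
    for nm,lo,hi in(("low",25,50),("up",62,88)):
        m=(np.hypot(w[...,0]-507,w[...,1]-211)<92)&(w[...,2]>lo)&(w[...,2]<hi); q=w[m][:,:2]-[506.8,211.3]; s=q@ey;t=q@ez
        f=s>68; g=((t<-25) if n=="side" else (t>25))&(abs(s)<70); k=np.polyfit(s[g],t[g],1)
        print(n,nm,"gate s",np.median(s[f]).round(2),f.sum(),"side t",np.median(t[g]).round(2),g.sum(),"slope",k[0].round(4))
E
python3 chk.py
```

```text
13.15 [506.60775594 213.4427706   40.76991517] [1.53979944 1.55990454 1.27591984] [-3.40437991  3.25811362  7.42470262] 0.7344634766608537
((512.2742919921875, 232.80856323242188), (107.70718383789062, 99.54759979248047), 75.29181671142578) 93.53622392868994 n 32448 slope [-0.00304522 -0.00915449] blue [501.00862663 270.48325714  93.79812646]
yaw 75.02209350206151 [-0.2649008   0.78831876 -0.18538744]
U z 93.4925583152124 slope [-0.0042 -0.0078]
side low gate s 75.2 148 side t -32.74 336 slope -0.0002
side up gate s 75.76 149 side t -33.13 337 slope -0.0043
scene low gate s 76.56 135 side t 30.58 189 slope -0.0009
scene up gate s 77.26 126 side t 30.56 143 slope -0.0119
```

View pics/s3.png

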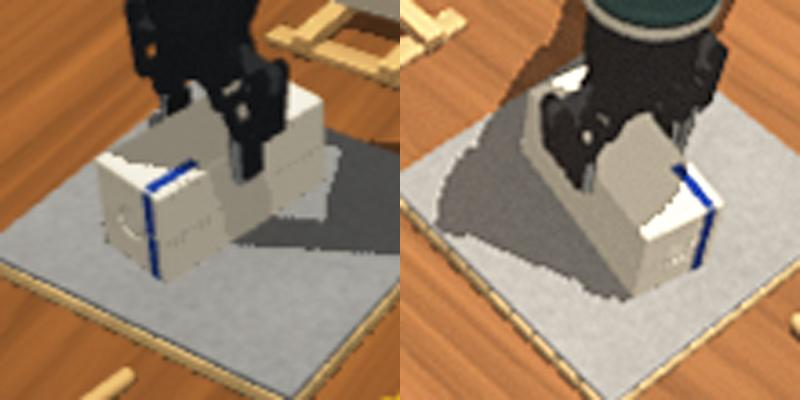

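It's almost closed; the up/low face comparison shows the upper half +0.6 mm toward the gate and about 0.4° counter-clockwise. I'll ease up a little, trim that out, and press again.

Call:
{"api": "move_arm", "payload": {"deltas": "0 0 0 -0.001 0 0 0.4; 0.2 0 0 -0.001 -0.0003 -0.0002 0.4; 0.4 0 0 -0.001 -0.0006 -0.0003 0.4; 0.4 0 0 -0.001 -0.0006 -0.0003 0.4"}}

```text
time_s: 13.7
position: [506.1, 212.7, 41.2]
ee_rot: [1.547, 1.56, 1.276]
ft_force: [1.4, 0.7, 0.1]
grip_width: 0.733
```

Call:
{"api": "move_arm", "payload": {"deltas": "0 0 0 0.0005 0 0 0.4; 0 0 0 0.001 0 0 0.4; 0 0 0 0.0013 0 0 0.4; 0 0 0 0.0015 0 0 0.4; 0 0 0 0.0015 0 0 0.4"}}

```text
time_s: 14.2
position: [506.2, 212.9, 40.7]
ee_rot: [1.53, 1.56, 1.259]
ft_force: [-4.2, -0.7, 11.9]
grip_width: 0.732
```

```bash
python3 chk.py
```

```text
14.2 [506.22496124 212.86220377  40.73805424] [1.53029706 1.56006043 1.25944408] [-4.23948057 -0.67983108 11.9241372 ] 0.7319834628117491
((512.4950561523438, 231.99853515625), (107.22486114501953, 101.13453674316406), 74.10908508300781) 93.51249199443684 n 32481 slope [-0.00292438 -0.0092657 ] blue [501.05756703 269.96986941  93.75170476]
yaw 74.62064164813937 [-0.64495015  0.80628576 -0.11675281]
U z 93.4646767714276 slope [-0.0043 -0.0086]
side low gate s 75.23 151 side t -32.57 328 slope -0.0009
side up gate s 75.21 146 side t -33.37 338 slope 0.0069
scene low gate s 76.62 124 side t 30.62 189 slope -0.0019
scene up gate s 76.65 118 side t 30.58 130 slope -0.01
```

Position now agrees within 0.1 mm. The moment (about −0.8 N m on the tool's z) shows the tail end touching harder, so my 0.6° tilt trim was camera bias. I'll undo it and press a little more.

Call:
{"api": "move_arm", "payload": {"deltas": "0 0 -0.15 0 0 -0.0001 0.4; 0 0 -0.3 0 0 -0.0002 0.4; 0 0 -0.5 0 0 -0.0003 0.4; 0 0 -0.5 0.0003 0 -0.0003 0.4; 0 0 -0.5 0.0003 0 -0.0003 0.4"}}

```text
time_s: 14.85
position: [506.1, 212.5, 40.7]
ee_rot: [1.015, 1.569, 0.743]
ft_force: [-4.3, -6.7, 15.3]
grip_width: 0.735
```

```bash
python3 chk.py
```

```text
14.85 [506.11369934 212.49146105  40.67270031] [1.01451829 1.56910993 0.74344127] [-4.25472608 -6.693352   15.32635013] 0.7345936502103927
((512.263671875, 231.70233154296875), (107.62847900390625, 99.95172882080078), 74.51634216308594) 93.50840477180962 n 32428 slope [-0.00333053 -0.0095246 ] blue [501.10976644 270.10120109  93.79068459]
yaw 74.48060949369548 [-0.90677934  0.93883711  0.03634933]
U z 93.46125208209293 slope [-0.0044 -0.0075]
side low gate s 75.26 152 side t -32.52 327 slope -0.0039
side up gate s 75.11 152 side t -33.36 327 slope 0.0044
scene low gate s 76.26 131 side t 30.6 192 slope -0.0001
scene up gate s 76.51 123 side t 30.55 144 slope -0.0048
```

The block's tilt didn't change when the tool turned, so it is seated flush on the lower half. I'll hold a moment, check it's steady, and hand in.

Call:
{"api": "move_arm", "payload": {"deltas": "0 0 0 0 -0.0002 0 0.4; 0 0 0 0.0001 -0.0003 0 0.4; 0 0 0 0.0001 -0.0003 0 0.4; 0 0 0 0.0001 -0.0003 0 0.4; 0 0 0 0.0001 -0.0003 0 0.4"}}

```text
time_s: 15.5
position: [506.1, 212.5, 40.7]
ee_rot: [1.142, 1.568, 0.871]
ft_force: [-2.9, -4.6, 15.2]
grip_width: 0.736
```

```bash
python3 chk.py; python3 - <<'E'
from h import *
for i in range(3): bot.camera("side"); o=bot.get_obs(); print(o["time_s"],o["position"].round(2),o["ft_force"].round(1),round(o["grip_width"],3))
w=cloud("scene",bot.camera("scene")[1])
for c in((505,-85),): m,r,z=fit(w,c,(50,68),80); print(r)
w0=np.load("scene.npz")["w"]; m,r,z=fit(w0,(505,-85),(50,68),80); print("before",r)
E
```

```text
15.5 [506.14081208 212.51953219  40.71930481] [1.14178563 1.5683624  0.87070973] [-2.86646262 -4.55086829 15.16128627] 0.7359772428423861
((511.9410705566406, 232.00796508789062), (107.1751480102539, 98.2914047241211), 74.51676940917969) 93.51207742080842 n 32485 slope [-0.00329053 -0.00944997] blue [501.12775525 270.08863173  93.77438537]
yaw 74.49046054861324 [-0.56734486  0.8216717   0.05349346]
U z 93.44021195181685 slope [-0.0047 -0.0087]
side low gate s 75.35 149 side t -32.69 334 slope -0.0019
side up gate s 75.24 144 side t -33.25 329 slope 0.0036
scene low gate s 76.4 131 side t 30.54 187 slope -0.0012
scene up gate s 76.72 128 side t 30.48 142 slope -0.0101
15.7 [506.13 212.51  40.69] [-3.2 -3.8 16.2] 0.732
15.75 [506.14 212.54  40.72] [-2.8 -3.4 15.8] 0.735
15.8 [506.14 212.51  40.71] [-3.3 -3.6 16.2] 0.732
((509.4944152832031, -88.552734375), (70.37953186035156, 125.07682800292969), 88.42272186279297)
before ((508.5795593261719, -89.59821319580078), (122.77115631103516, 69.10113525390625), 0.13461501896381378)
```

```bash
python3 -c "
from workcell import bot
print(bot.job_done())"
```

```text
the job is handed in; nothing more can be done
None
```

The mould is closed and handed in after about 16 s. I lifted the blue-marked upper half off the rack, turned it 95° and lowered it onto the lower half. The gates and blue marks are at the same end, and the gripper is still holding it pressed down.

**Last checks**
- **Alignment:** the gate faces of the two halves agree within about 0.3 mm and the long sides within about 0.6 mm.
- **Seating:** the top of the upper half reads 93.5 mm, against 93.2 mm expected from the lower face as the same camera measured it. It did not tilt when I turned the tool slightly, so the faces look flush.
- **Push:** 16 N steady at the wrist plus about 4 N of its own weight, so roughly 20 N between the halves. About 5 N of sideways force remains.
- **Surroundings:** by scene camera the red-marked half shifted by no more than about 1.5 mm, which is measurement noise. I did not re-measure the other bystanders or the lower half's starting position, but the arm passed clear of them.

**What disagreed**
- **Fingertips:** the cameras showed them about 17–30 mm behind the reported TCP depending on jaw opening, not 17 mm ahead as stated. My first grasp therefore closed in the air above the block without touching anything; I measured the tips and went lower.
- **Tilt reading:** the wrist camera shows about 0.01 rad of tilt on the seated block. I take this as camera bias: levelling by it made the tail end touch first, so I undid that correction. About 0.8 N m of moment still reads at the wrist.

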